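# Divide the sorting tray and tip the rough stones into its lined half

## Task

Take the long divider out of the wooden rack and slide it down into the slot across the middle of the sorting tray, so that the finished bangle has its own half. Then take the steel mug, tip all its rough stones out, low over the tray, into the half lined with felt without spilling any, and stand the empty mug upright on the soldering board again, beside its charcoal block, setting it down before letting go. Leave everything else where it is.

Things in the scene. Friction and masses are not known exactly. Their poses are not given: they have to be found in the camera images.
- tray: Dark wooden sorting tray, open on top, fixed: 130 (its x) x 240 (its y) x 38 mm high, walls and floor 6 mm, with two equal halves at its +y and -y. Origin at the centre of its underside. Midway along each long wall two upright ribs, 9 mm thick, 36 mm high, round-topped, leave a 9 mm gap: the slot for the divider, which then spans the tray along its x, 118 mm from wall to wall.
- tray_slot (a point): Point on the tray's floor (6 mm above the bench) midway between the two slots; its axes are those of the tray. The divider is seated when its underside centre is here and its length lies along the tray's x axis (either way round).
- liner: Grey felt pad, 104 (x) x 90 (y) x 3 mm, fixed on the tray's floor in one half, which half varies; origin at the centre of its underside, 64 mm from the middle of the tray along the tray's y; axes those of the tray. The stones belong in this half.
- bangle: Finished brass bangle, ring 66 mm outside, 10 mm high, lying loose in the other half of the tray. Leave alone. Origin at the centre of its underside.
- rack: Light wooden rack, fixed, 90 (x) x 130 (y) x 32 mm high, with two slots along its x, 8 mm wide, 22 mm deep (slot floor 10 mm above the bench), open at the ends, at its y = -32 and +32 mm. The two dividers stand on edge in them, which in which varies. Origin at the centre of its underside.
- divider: The long divider: a loose plywood plate 114 mm long (its x), 5 mm thick (its y), 54 mm high, with a tab 44 mm wide in the middle of its top that reaches to 72 mm; 40 g. Stands on edge. Origin at the centre of its underside, z up. Grip it across its thickness by the tab.
- short_divider: The short divider: same shape but only 76 mm long, too short for the tray. Origin at the centre of its underside. Leave it in the rack.
- board: Soldering board, pale with a reddish top, fixed, 150 (x) x 200 (y) x 12 mm thick; origin at the centre of its underside. The mug stands on it at the start and must stand on it at the end. The charcoal block takes up its +y edge. Board and rack may be on either side of the tray.
- charcoal: Black charcoal block fixed on the board near its +y edge (77 mm from the board's centre), 90 (x) x 40 (y) x 30 mm high; origin at the centre of its underside.
- mug: Steel mug with the stones in it, loose, about 0.24 kg empty: 86 mm high, 74 mm across the foot, 90 mm across the rim, wall 3 mm, floor 4 mm. Origin at the centre of its underside, z up along its axis, handle on its +x side. Stones run out over the rim across from the handle when it is tipped some 120 degrees or more that way; a little shaking helps.
- mug_rim (a point): Centre of the mug's mouth, 86 mm above its foot on its axis.
- mug_handle (a point): Middle of the mug's handle, 74 mm from its axis and 60 mm above its foot. The handle is an upright strap 16 mm wide (along the mug's y), 6 mm thick, from 34 to 80 mm above the foot, joined to the wall by level arms at top and bottom. It can be pinched from above across the 16 mm, the gripper upright or leaning away from the mug. Axes as the mug's.
- stone1: Rough stone, amber, about 26 x 26 x 24 mm, 25 g, origin at its centre; in the mug at the start.
- stone2: Rough stone, pale, about 25 x 25 x 26 mm, 25 g, origin at its centre; in the mug at the start.
- stone3: Rough stone, pale, about 26 x 26 x 22 mm, 25 g, origin at its centre; in the mug at the start.
- stone4: Rough stone, amber, about 25 x 25 x 25 mm, 25 g, origin at its centre; in the mug at the start.
- third_hand: Third-hand soldering stand, loose: iron foot 60 x 80 mm, post and crossbar with clips, 140 mm high, 120 mm across. Origin at the centre of its underside. Leave alone.
- flux_jar: White jar, 60 mm across, 85 mm high, loose. Origin at the centre of its underside. Leave alone.
- pliers: Pliers lying on the bench at the left, 150 mm long (along its x), 13 mm high. Leave alone.
- flat_file: Flat file with a blue handle lying beyond the tray, 240 mm long (along its x), 20 mm high. Leave alone.
- ring_clamp: Wooden ring clamp lying on the bench at the right, 125 mm long (along its x), 36 mm high. Leave alone.
- wax_tin: Round flat aluminium tin, loose, 70 mm across, 28 mm high, on the near side of the tray. Origin at the centre of its underside. Leave alone.
There are look-alikes about, which are no part of the job. Leave any purple look-alike of the mug alone.

How it is judged (in metres and radians):
On the way, in this order (a step that is already met when the one before it is completed fails the run):
1. the long divider is seated in the tray's slot, released, with the stones still in the mug (horizontal distance between divider and tray_slot below 0.007 m and z of divider in the frame of tray_slot below 0.005 m and angle between divider's own z axis and vertical below 0.25 rad and contact force between the fingers and divider below 0.05 N and distance between each of stone1, stone2, stone3, stone4 and mug below 0.1 m), for 0.2 s.
2. all four stones have been tipped into the lined half of the tray (x of stone1 in the frame of liner between -0.06 and 0.06 m and y of stone1 in the frame of liner between -0.058 and 0.058 m and z of each of stone1, stone2, stone3, stone4 in the frame of liner below 0.05 m and x of stone2 in the frame of liner between -0.06 and 0.06 m and y of stone2 in the frame of liner between -0.058 and 0.058 m and x of stone3 in the frame of liner between -0.06 and 0.06 m and y of stone3 in the frame of liner between -0.058 and 0.058 m and x of stone4 in the frame of liner between -0.06 and 0.06 m and y of stone4 in the frame of liner between -0.058 and 0.058 m), for 0.2 s.
At the end, for the whole second after the job is handed in: The long divider stands seated in the tray's slot (within 7 mm of its middle, 5 mm of the floor); all four stones lie in the felt-lined half; the mug stands upright (0.08 rad) on the soldering board, its axis 15 mm or more inside the board's edge; all at rest (all of step 2 and horizontal distance between divider and tray_slot below 0.007 m and z of divider in the frame of tray_slot below 0.005 m and angle between divider's own z axis and vertical below 0.25 rad and angle between mug's own z axis and vertical below 0.08 rad and x of mug in the frame of board between -0.06 and 0.06 m and y of mug in the frame of board between -0.085 and 0.085 m and z of mug in the frame of board between 0.006 and 0.017 m and linear speed of each of stone1, stone2, stone3, stone4, mug, divider below 0.03 m/s); the robot touches nothing.
It fails at once if a stone spilled on the bench or on the soldering board (height (world z) of any of stone1, stone2, stone3, stone4 below 0.0155 m or contact force between any of stone1, stone2, stone3, stone4 and board above 0.05 N).
It fails at once if the mug tipped over with its mouth more than 220 mm above the bench (angle between mug's own z axis and vertical above 1.2 rad and height (world z) of mug_rim above 0.22 m).
It fails at once if the mug let go above the board instead of being set down (contact force between the fingers and mug below 0.02 N and height (world z) of mug above 0.035 m).
It fails at once if the short divider moved by more than 20 mm, or the bangle by more than 30 mm (distance of short_divider from where it was at the start of the episode above 0.02 m or distance of bangle from where it was at the start of the episode above 0.03 m).
It fails at once if the third-hand stand, jar or tin moved by more than 30 mm, or the pliers, file or ring clamp by more than 40 mm (distance of any of third_hand, flux_jar, wax_tin from where it was at the start of the episode above 0.03 m or distance of any of pliers, flat_file, ring_clamp from where it was at the start of the episode above 0.04 m).
It also fails if it takes over 72 s, if anything falls off the work surface, if the arm or the gripper's body presses on something with over 40 N, if the wrist force passes 120 N, or if a joint passes its speed limit or range.

## Robot

A 6-joint arm with a two-finger parallel gripper is mounted at the origin on the work surface. World frame = base frame: x ahead of the robot, y to its left, z up, the work surface at z = 0. Lengths are in m, angles in degrees, forces in N, time in s.
With the tool pointing down it reaches from about 0.4 to 0.825 m from the base axis. Payload 7 kg.
Tool frame: the origin (TCP) lies midway between the tips of the shut fingers; the grasp point (between the pads) lies 19 mm behind it; z points along the fingers, y is the line along which they close (so a half turn about z gives the same grasp; the last joint's range is limited). The gripper opens to 88 mm and grips with 3 to 60 N. Pads are 19 mm wide; open, the fingers measure 130 mm over their backs; the gripper's body (78 mm by 193 mm) begins 47 mm behind the grasp point.
Start: joints at [-57.519, 20.546, 0.682, 0, -70.136, -16.507], TCP at [0.186, -0.649, 0.227] pointing down, gripper open.
Joint ranges: [-176.03, 176.03], [-82.01, 121.73], [-58.28, 71.71], [-173.87, 95.51], [-174.79, -0.11], [-173.66, 173.66]. Speed limits (degrees/s): [136.94, 136.94, 172.46, 180, 180, 180].

## Interface

Orientations are given as a 3x3 rotation matrix whose columns are the frame's x, y, z axes.
In Python, from rig import robot gives the robot as it stands. Calls block until the motion is done:
- robot.goto(position, orientation): joint-space move of the TCP to a pose.
- robot.servo_line(position, ori=None, speed=0.15): straight line of the TCP; ori=None keeps the orientation; speed is the mean speed in m/s.
- robot.movej(angles): joint-space move.
- robot.move_gripper(opening): opening from 0.0 (shut) to 1.0 (fully open); the grip force is fixed at half the most; returns when the fingers have stopped.
- robot.dwell(seconds).
- robot.ik(position, orientation): joint angles nearest the present ones, or None.
- robot.grab_frame(name): name is "scene" or "side" or "wrist"; returns (picture, depth): 400x640x3 uint8, red, green, blue; 400x640 float32, m along the optical axis (not along the pixel's ray), 0 where there is no reading.
- robot.camera_info(name): a dict with "vfov" (degrees; the focal length in pixels is half the picture's height over the tangent of half this angle, whatever the lens; pixels are square), "cx", "cy" (the principal point, pixels), "view" (4x4, takes a point from world to camera coordinates); the wrist camera has in their place "T_tool_cam" (4x4, takes a point from camera to tool coordinates, whose origin is the TCP and whose axes are the flange's). Camera axes: x right, y down, z forward; pixel columns grow to the right and rows downward; lengths in m; the calibration is good to about 2 mm. A picture is of the moment at which its call begins: read the wrist's pose just before it. camera_info takes no time and is no camera call.
A pose or a line that the arm cannot do raises robot.Unreachable and nothing moves.
- robot.job_done(): hands the job in; it is judged then, once.
Readings, each from a call of its own:
- robot.read_t(): time.
- robot.read_qpos(): joint angles.
- robot.read_qvel(): joint speeds.
- robot.read_effort(): joint torques, N m.
- robot.read_position(): TCP position.
- robot.read_tcp_rot(): TCP orientation.
- robot.read_force(): force on the tool from outside, world axes, zero at the start.
- robot.read_ft_torque(): the same for the moment, N m.
- robot.read_grip_width(): opening from 0.0 (shut) to 1.0 (fully open).
- robot.read_finger_force(): force on a finger pad.
Only numpy, scipy, OpenCV 4.12 (cv2) and the standard library are available. Lean on these libraries where they do the work, as an engineer would, in place of code of your own. Each camera call takes 0.05 s, during which the arm holds its last target. There are 200 camera calls.

## Working session

There is one attempt and no reset: what is moved stays moved. The work goes in short steps, each a Python script; the robot and the scene stay as the last script left them, time stands still between calls to the robot, and variables do not carry over. Pictures are saved under pics/ and viewed, at most 11 in all, crops included, and the job is handed in when it is done.

```bash
ls; mkdir -p pics; cat > h.py <<'E'
import numpy as np, cv2
from rig import robot
def cam(name):
    c=robot.camera_info(name)
    if name=="wrist":
        R=np.array(robot.read_tcp_rot()); p=np.array(robot.read_position())
        T=np.eye(4);T[:3,:3]=R;T[:3,3]=p
        W=T@np.array(c["T_tool_cam"])
    else: W=np.linalg.inv(np.array(c["view"]))
    im,d=robot.grab_frame(name)
    f=200/np.tan(np.radians(c["vfov"]/2))
    return dict(im=im,d=d,W=W,f=f,cx=c["cx"],cy=c["cy"])
def save(c,n): cv2.imwrite("pics/"+n,c["im"][:,:,::-1])
def cloud(c):
    v,u=np.mgrid[:400,:640]; d=c["d"]
    P=np.stack([(u-c["cx"])/c["f"]*d,(v-c["cy"])/c["f"]*d,d],-1)
    X=P@c["W"][:3,:3].T+c["W"][:3,3]; X[d==0]=np.nan
    return X
def ray(c,u,v,z):
    r=c["W"][:3,:3]@np.array([(u-c["cx"])/c["f"],(v-c["cy"])/c["f"],1]); o=c["W"][:3,3]
    return o+r*(z-o[2])/r[2]
def down(a): # tool down, closing axis y at angle a (deg) in world
    a=np.radians(a); y=np.array([np.cos(a),np.sin(a),0]); z=np.array([0,0,-1.]); return np.stack([np.cross(y,z),y,z],1)
E
python3 - <<'E'
from h import *
print(robot.camera_info("scene"),robot.camera_info("wrist"))
for n in("scene","side"):
    c=cam(n); save(c,n+"0.png"); np.savez(n+".npz",**c); print(c["W"][:3,3],c["f"])
E
```

```text
pics
{'vfov': 57.0749120773787, 'cx': 315.18781827504813, 'cy': 199.49886063584574, 'view': array([[-0.66370687,  0.74792743,  0.00988721,  0.38379154],
       [ 0.41286851,  0.37733562, -0.82894959, -0.14176984],
       [-0.62372493, -0.54609742, -0.55923593,  1.49135723],
       [ 0.        ,  0.        ,  0.        ,  1.        ]])} {'vfov': 69.47971001126415, 'cx': 322.0396402228198, 'cy': 200.56261265756675, 'T_tool_cam': array([[-3.13409765e-04, -9.67535580e-01, -2.52734651e-01,
         6.78587268e-02],
       [ 9.99999947e-01, -2.81887740e-04, -1.60932942e-04,
         3.05371274e-04],
       [ 8.44655472e-05, -2.52734689e-01,  9.67535617e-01,
        -1.58044396e-01],
       [ 0.00000000e+00,  0.00000000e+00,  0.00000000e+00,
         1.00000000e+00]])}
[1.24345407 0.58087293 0.71270587] 367.7806145326015
[0.40362695 0.95013548 0.81560746] 403.72039762904575
```

View pics/scene0.png

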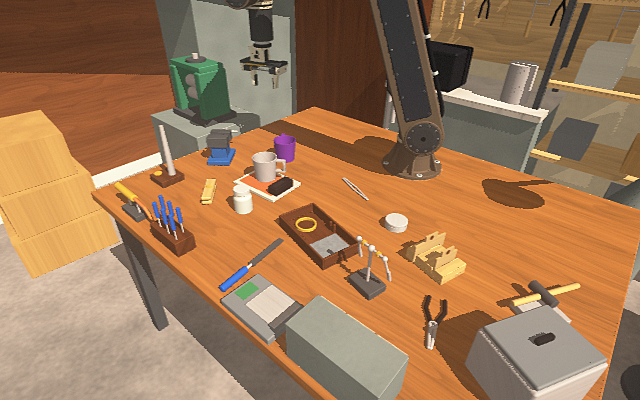

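View pics/side0.png

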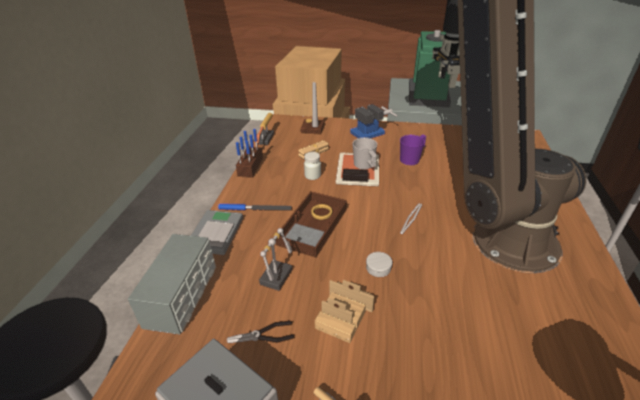

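The scene view shows the tray at (320,235), with felt in its near half at (330,245) and the bangle at (306,225). The rack with two dividers is at (435,258), the steel mug on the board at (264,166), and the purple mug at (285,148).

Possible mix-ups:
- **Divider:** the two plates at scene (430,245) and (446,258), side (352,296) and (337,310). I'll choose by length.
- **Mug:** steel (264,166) or purple (285,148). I choose the steel one.

Next I'll get rough positions, then wrist views from above.

```bash
python3 - <<'E'
from h import *
s=dict(np.load("scene.npz")); X=cloud(s)
for n,(u,v) in dict(tray=(320,235),felt=(330,246),bangle=(298,228),rack=(440,268),d1=(430,245),d2=(448,262),mug=(264,172),board=(250,183),char=(281,186),jar=(243,203),tin=(396,222),third=(370,286),purple=(285,150)).items(): print(n,X[v,u].round(3))
t=dict(np.load("side.npz")); Y=cloud(t)
for n,(u,v) in dict(d1=(355,294),d2=(338,313),rack=(340,328),mug=(364,160),char=(355,176),board=(375,165),hand=(376,155),felt=(303,236),trayc=(315,224)).items(): print("side",n,Y[v,u].round(3))
E
```

```text
tray [0.587 0.027 0.004]
felt [0.608 0.084 0.008]
bangle [ 0.611 -0.042  0.008]
rack [0.502 0.368 0.031]
d1 [0.449 0.31  0.042]
d2 [0.463 0.372 0.027]
mug [ 0.503 -0.313  0.056]
board [ 0.538 -0.354  0.009]
char [ 0.51  -0.219  0.04 ]
jar [ 0.665 -0.233  0.04 ]
tin [0.403 0.176 0.026]
third [0.668 0.262 0.02 ]
purple [ 0.33  -0.381  0.057]
side d1 [0.44  0.313 0.054]
side d2 [0.474 0.367 0.046]
side rack [0.465 0.397 0.033]
side mug [ 0.47  -0.307  0.05 ]
side char [ 0.493 -0.222  0.034]
side board [ 0.429 -0.284  0.046]
side hand [ 0.428 -0.284  0.088]
side felt [0.617 0.08  0.008]
side trayc [0.592 0.016 0.004]
```

```bash
python3 - <<'E'
from h import *
print(np.array(robot.read_tcp_rot()).round(2),robot.read_grip_width())
for n,p in dict(mug=(0.47,-0.3,.26),tray=(0.59,0.02,.26),rack=(0.48,0.34,.26)).items():
    for a in(0,90,180,270):
        q=robot.ik(p,down(a)); print(n,a,None if q is None else np.round(q))
t=robot.read_t()
robot.goto((.47,-.30,.26),down(0)); print(robot.read_t()-t)
c=cam("wrist"); np.savez("w1.npz",**c); save(c,"w1.png"); print(robot.read_t())
E
```

```text
[[-0.96 -0.28 -0.  ]
 [-0.28  0.96  0.  ]
 [ 0.    0.   -1.  ]] 1.0003016157614955
mug 0 [ -12.    8.  -11.    0.  -70. -168.]
mug 90 [-12.   8. -11.   0. -70. -78.]
mug 180 [-12.   8. -11.   0. -70.  12.]
mug 270 [-12.   8. -11.   0. -70. 102.]
tray 0 [ 21.  11.  -7.   0. -71. 159.]
tray 90 [  21.   11.   -7.    0.  -71. -111.]
tray 180 [ 21.  11.  -7.   0. -71. -21.]
tray 270 [ 21.  11.  -7.   0. -71.  69.]
rack 0 [ 54.  11.  -8.   0. -71. 126.]
rack 90 [  54.   11.   -8.    0.  -71. -144.]
rack 180 [ 54.  11.  -8.   0. -71. -54.]
rack 270 [ 54.  11.  -8.   0. -71.  36.]
2.25
2.4
```

View pics/w1.png

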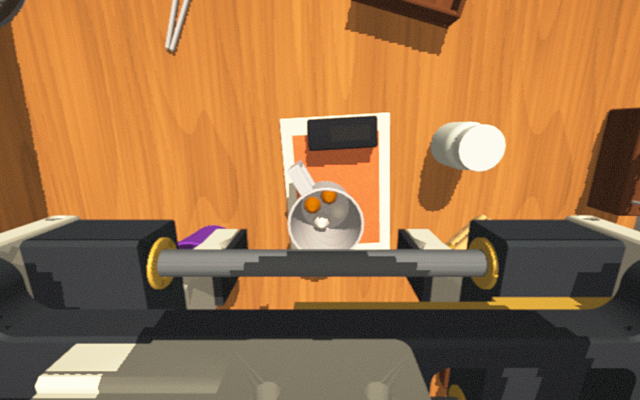

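The wrist view shows the board, with the steel mug's mouth at (325,220) holding amber and pale stones. The handle is at (300,180), pointing up and left, and the charcoal is at (342,133). Next are views of the mug from another place, the tray and the rack.

```bash
python3 - <<'E'
from h import *
for i,(p,a) in enumerate([((.57,-.31,.26),90),((.69,.03,.26),90),((.57,.33,.26),90),((.53,.39,.28),90)]):
    robot.goto(p,down(a)); c=cam("wrist"); np.savez(f"w{i+2}.npz",**c); save(c,f"w{i+2}.png"); print(robot.read_t())
a=[cv2.resize(cv2.imread(f"pics/w{i}.png")[:260,90:550],(400,226)) for i in (2,3,4,5)]
cv2.imwrite("pics/m.png",np.vstack([np.hstack(a[:2]),np.hstack(a[2:])]))
E
```

```text
3.8333
5.2333
6.5083
6.9583
```

View pics/m.png

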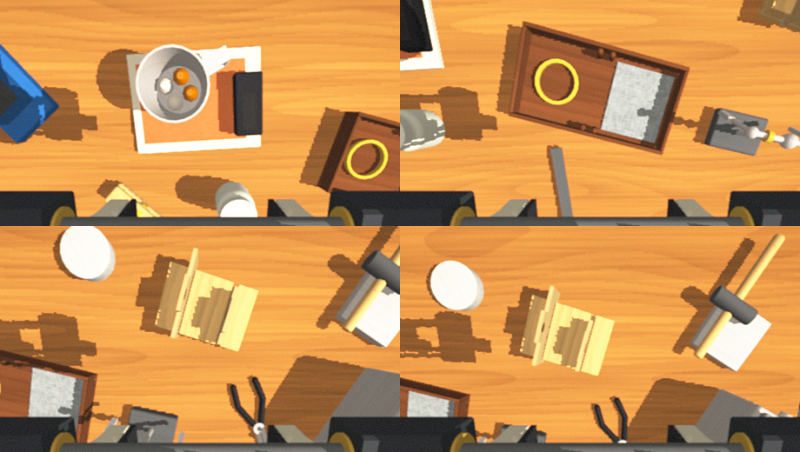

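The wrist montage shows a long plate in the rack's left slot at (188,290) and (542,325), overhanging the rack's ends. The short plate sits in the right slot. The tray's felt half is at (640,100) and its slot ribs are near (603,52) and (583,128). I'll measure by depth, cross-checked between views.

```bash
cat > meas.py <<'E'
from h import *
from scipy.optimize import least_squares
def L(n): 
    c=dict(np.load(n+".npz")); return c,cloud(c)
def rect(P): 
    (c,s,a)=cv2.minAreaRect((P*1000).astype(np.float32)); return np.round(c,1),np.round(s,1),round(a,1)
if __name__=="__main__":
    for n in("w4","w5"):
        c,X=L(n); z=X[...,2]; reg=(X[...,0]>.36)&(X[...,0]<.6)&(X[...,1]>.25)&(X[...,1]<.45)
        print(n,"rack top",rect(X[reg&(z>.024)&(z<.04)][:,:2]),"z",np.median(z[reg&(z>.024)&(z<.04)]))
        for lo,hi in((.058,.07),(.077,.09)):
            m=(reg&(z>lo)&(z<hi)).astype(np.uint8); k,lab,st,_=cv2.connectedComponentsWithStats(m)
            for i in range(1,k):
                if st[i,4]>15: P=X[lab==i]; print("  ",lo,st[i,4],rect(P[:,:2]),P.mean(0).round(4),np.median(P[:,2]).round(4))
    c,X=L("w3"); z=X[...,2]; reg=(X[...,0]>.45)&(X[...,0]<.74)&(X[...,1]>-.15)&(X[...,1]<.2)
    im=c["im"].astype(int); hsv=cv2.cvtColor(c["im"],cv2.COLOR_RGB2HSV)
    m=(reg&(z>.033)&(z<.042)).astype(np.uint8); k,lab,st,_=cv2.connectedComponentsWithStats(m); i=1+np.argmax(st[1:,4]); print("tray top",rect(X[lab==i][:,:2]),np.median(z[lab==i]))
    f=reg&(hsv[...,1]<50)&(z<.02)&(z>0); f=cv2.morphologyEx(f.astype(np.uint8),cv2.MORPH_OPEN,np.ones((5,5)))>0; print("felt",rect(X[f][:,:2]),np.median(z[f]))
    fl=reg&(z>.002)&(z<.0075)&(hsv[...,2]>40); print("floor z",np.median(z[fl]))
    for n in("w1","w2"):
        c,X=L(n); z=X[...,2]; d=np.hypot(X[...,0]-.472,X[...,1]+.307); m=(z>.092)&(z<.104)&(d<.07); P=X[m]
        m2=(z>.085)&(z<.11)&(d<.11);
        r=least_squares(lambda p:np.hypot(P[:,0]-p[0],P[:,1]-p[1])-p[2],[.472,-.307,.045],loss="soft_l1",f_scale=.002).x
        rr=np.hypot(X[...,0]-r[0],X[...,1]-r[1]); h=(rr>.052)&(rr<.09)&(z>.07)&(z<.11); H=X[h]
        e=(H[:,:2].mean(0)-r[:2]); print(n,"mug",r.round(4),np.median(P[:,2]),"handle n",len(H),"az",np.degrees(np.arctan2(e[1],e[0])).round(1),np.median(H[:,2]).round(4),"rmax",rr[h].max(), "rim extent", rect(P[:,:2]))
        b=(np.abs(z-.012)<.005)&(X[...,0]<.62)&(X[...,0]>.36)&(X[...,1]>-.45)&(X[...,1]<-.17); print(" board",rect(X[b][:,:2]),np.median(z[b]))
        ch=(np.abs(z-.042)<.005)&(X[...,1]>-.26)&(X[...,1]<-.18)&(np.abs(X[...,0]-.49)<.08); print(" char",rect(X[ch][:,:2]),np.median(z[ch]))
E
python3 meas.py
```

```text
w4 rack top (array([461.8, 335.7]), array([129.9, 110.5]), 73.1) z 0.0318379354209434
   0.058 355 (array([451.1, 305.6]), array([  5.3, 113.9]), 73.1) [0.4488 0.3068 0.0635] 0.0637
   0.058 62 (array([449.9, 372.8]), array([ 5. , 17.7]), 73.0) [0.448  0.3731 0.0636] 0.0636
   0.058 65 (array([506.3, 355.6]), array([ 5.1, 16.2]), 73.2) [0.5062 0.3555 0.064 ] 0.0641
   0.077 226 (array([451.2, 305.5]), array([ 5.4, 43.9]), 73.2) [0.4511 0.3057 0.0815] 0.0817
   0.077 203 (array([477.8, 364.3]), array([ 5.1, 44.1]), 73.0) [0.4776 0.3642 0.0817] 0.0818
w5 rack top (array([460.4, 336.1]), array([130.4, 112.6]), 73.0) z 0.03189044703456362
   0.058 366 (array([451.2, 305.8]), array([  5.8, 113.9]), 73.1) [0.4485 0.3074 0.0635] 0.0637
   0.058 59 (array([449.5, 372.9]), array([ 5.1, 16.8]), 73.1) [0.4493 0.3732 0.0635] 0.0638
   0.058 45 (array([507.1, 355.5]), array([ 5. , 14.7]), 73.0) [0.5074 0.3555 0.0638] 0.0638
   0.077 200 (array([451.2, 305.6]), array([ 5.6, 43.8]), 73.2) [0.4511 0.306  0.0814] 0.0817
   0.077 163 (array([477.8, 364.4]), array([ 5.2, 43.8]), 72.9) [0.4775 0.3646 0.
[... 164 characters left out ...]
851523464
floor z 0.005826356564681029
w1 mug [ 0.4733 -0.3423  0.0429] 0.09706286736723307 handle n 305 az 119.9 0.0917 rmax 0.07453128244627931 rim extent (array([ 472.7, -321.1]), array([88.1, 93.7]), 2.5)
 board (array([ 491.9, -318.3]), array([149.1, 198.5]), 3.3) 0.01219747607396246
 char (array([ 495.6, -241.6]), array([88.9, 39.8]), 3.1) 0.041952994647598524
w2 mug [ 0.4731 -0.3424  0.0427] 0.09684731543721681 handle n 387 az 120.1 0.0918 rmax 0.07506897357865905 rim extent (array([ 473.2, -323. ]), array([93.1, 88.5]), 90.0)
 board (array([ 491.6, -318.5]), array([150.1, 200.1]), 3.3) 0.012245115205487989
 char (array([ 495.6, -240.9]), array([90.2, 38.9]), 1.5) 0.041918441029495684
```

Measured in both views: the long plate is 114 mm, centred at (0.451,0.3056), with its top at z 0.082 and length at -16.9°. The left plate (wrist crops (188,290) and (542,325)) is therefore the long one, and the other measures 76 mm. I'll move it now.

```bash
python3 - <<'E'
from h import *
def st(s): print(s,round(robot.read_t(),2),np.round(robot.read_position(),4),"F",np.round(robot.read_force(),1),"g",round(robot.read_grip_width(),3),round(robot.read_finger_force(),1))
robot.move_gripper(.35)
R=down(73.1); robot.goto((.4512,.3056,.12),R)
robot.servo_line((.4512,.3056,.055),speed=.12); robot.move_gripper(0.0); st("grip")
robot.servo_line((.4512,.3056,.204),speed=.15); st("lift")
R2=down(75.6); robot.goto((.5979,.0223,.204),R2); st("over")
robot.servo_line((.5979,.0223,.100),speed=.15); st("above")
save(cam("wrist"),"w6.png"); c=cam("side"); cv2.imwrite("pics/s6.png",cv2.resize(c["im"][150:300,220:420,::-1],(800,600)))
E
```

```text
grip 10.07 [0.4514 0.3058 0.0554] F [-2.1  0.2  3.6] g 0.055 30.0
lift 11.22 [0.4507 0.3052 0.2029] F [-0.7  0.7 -0.1] g 0.054 30.0
over 12.43 [0.5977 0.023  0.2038] F [ 0.1  0.1 -0.3] g 0.054 30.0
above 13.28 [0.5985 0.0228 0.1009] F [ 0.1 -0.  -0.7] g 0.056 30.0
```

View pics/s6.png

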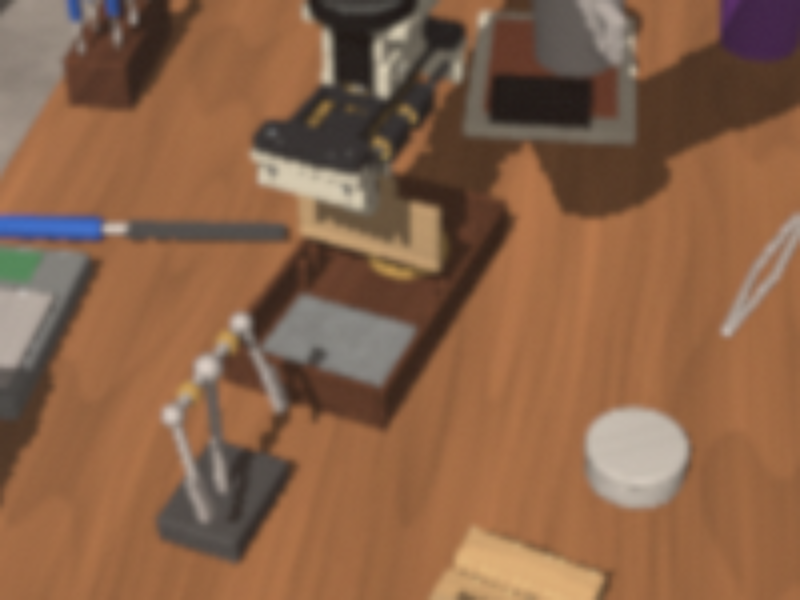

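The side crop shows the plate held level over the tray's middle at (372,225), parallel to the short walls. I'll lower it with force checks.

```bash
python3 - <<'E'
from h import *
def st(s): print(s,round(robot.read_t(),2),np.round(robot.read_position(),4),"F",np.round(robot.read_force(),1),"g",round(robot.read_grip_width(),3))
for z in(.085,.075,.065,.058,.053):
    robot.servo_line((.5979,.0223,z),speed=.06); st(z)
    if abs(robot.read_force()[2])>6: break
E
```

```text
0.085 13.78 [0.5975 0.0221 0.0844] F [-0.2 -0.9  0.1] g 0.051
0.075 14.09 [0.5975 0.0222 0.0744] F [-0.1  0.4 -0.8] g 0.057
0.065 14.41 [0.5975 0.0222 0.0645] F [-0.1 -0.6  0.7] g 0.057
0.058 14.68 [0.5976 0.0222 0.0575] F [-0.4  0.4  0.1] g 0.054
0.053 14.93 [0.5977 0.0222 0.0526] F [-0.4  1.5 -0. ] g 0.056
```

```bash
python3 - <<'E'
from h import *
from meas import rect
def st(s): print(s,round(robot.read_t(),2),np.round(robot.read_position(),4),"F",np.round(robot.read_force(),1),"g",round(robot.read_grip_width(),3))
robot.servo_line((.5979,.0223,.051),speed=.06); st("down")
robot.move_gripper(.3); st("open")
robot.servo_line((.5979,.0223,.13),speed=.2)
robot.goto((.67,.0,.24),down(75.6))
c=cam("wrist"); save(c,"w7.png"); X=cloud(c); z=X[...,2]
reg=(np.hypot(X[...,0]-.598,X[...,1]-.022)<.075)
P=X[reg&(z>.05)&(z<.1)]; print("plate",rect(P[:,:2]),P.mean(0)); T=P[P[:,2]>.072]; print("tab",rect(T[:,:2]),np.median(T[:,2])); print("sh",np.median(P[P[:,2]<.065][:,2]))
st("end")
E
```

```text
down 15.18 [0.5983 0.0224 0.0514] F [0.1 0.2 2.7] g 0.059
open 15.79 [0.5979 0.0223 0.051 ] F [-0.3  0.2 -0. ] g 0.3
plate (array([598.3,  22.9]), array([  4.7, 112.8]), 75.8) [0.59715176 0.02316617 0.06723013]
tab (array([598.8,  22.6]), array([ 4.4, 43.2]), 75.8) 0.07787705198654232
sh 0.05982722631370263
end 16.98 [ 6.690e-01 -1.000e-04  2.381e-01] F [ 0.  -0.7 -0.2] g 0.301
```

The divider is seated: its top is at 0.0779, its centre within 1 mm, and its angle matches to 0.2°. Next I'll search for a grasp lean and pour direction the arm can do.

```bash
cat > mug.py <<'E'
from h import *
MUG=np.array([.4732,-.3423,.012]); EAZ=120.
FELT=np.array([.5979,.0223,0])+.064*np.array([np.cos(np.radians(75.6)),np.sin(np.radians(75.6)),0])
def mugR(paz,th): # pour azimuth (opposite the handle), tilt
    p=np.array([np.cos(np.radians(paz)),np.sin(np.radians(paz)),0]); z=np.array([0,0,1.]); t=np.radians(th)
    m=p*np.sin(t)+z*np.cos(t); h=-p*np.cos(t)+z*np.sin(t)
    return np.stack([h,np.cross(m,h),m],1)
def tool(pos,R,phi,sg,gz=.060): # TCP pose gripping the handle of a mug at pos,R
    f=np.radians(phi); zt=-np.array([np.sin(f),0,np.cos(f)]); yt=np.array([0,sg,0.]); A=np.stack([np.cross(yt,zt),yt,zt],1)
    return pos+R@(np.array([.074,0,gz])+.019*zt), R@A
def pour(paz,th,back=.02,lipz=.066,base=.05):
    R=mugR(paz,th); p=np.array([np.cos(np.radians(paz)),np.sin(np.radians(paz)),0])
    lip=R@np.array([-.045,0,.086]); foot=R@np.array([-.037,0,0]); foot2=R@np.array([.037,0,0])
    z=max(lipz-lip[2],base-foot[2],base-foot2[2])
    o=FELT-back*p-np.array([lip[0],lip[1],0]); o[2]=z
    return o,R
E
python3 - <<'E'
from mug import *
for phi in(30,45,60,75):
  for sg in(1,-1):
    q=robot.ik(*tool(MUG,mugR(EAZ+180,0),phi,sg)); print("GRASP",phi,sg,None if q is None else np.round(q))
    if q is None: continue
    for paz in range(-180,180,15):
        ths=list(range(0,141,10)); ok=[robot.ik(*tool(*pour(paz,t),phi,sg)) for t in ths]
        s="".join("." if k is None else "X" for k in ok)
        if s[-1]!="." or s[-2]!=".":
            print(phi,sg,paz,s, "" if ok[0] is None else np.round(ok[0]),"" if ok[-2] is None else np.round(ok[-2]))
E
```

```text
GRASP 30 1 None
GRASP 30 -1 None
GRASP 45 1 None
GRASP 45 -1 None
GRASP 60 1 None
GRASP 60 -1 None
GRASP 75 1 None
GRASP 75 -1 None
```

```bash
python3 - <<'E'
from mug import *
def show(k): return None if k is None else np.round(k).astype(int)
for dz in(0,.1):
  for phi in range(-20,80,10):
    for sg in(1,-1):
      print("GRASP",dz,phi,sg,show(robot.ik(*tool(MUG+[0,0,dz],mugR(EAZ+180,0),phi,sg))))
for sg in(1,-1):
  for phi in(0,15,30,45):
    for paz in range(-180,180,15):
        s="".join("." if robot.ik(*tool(*pour(paz,t),phi,sg)) is None else "X" for t in range(0,141,10))
        if "X" in s[-3:] : print(phi,sg,paz,s)
E
```

```text
GRASP 0 -20 1 [-20  27 -12 -14 -67  58]
GRASP 0 -20 -1 [ -20   27  -12  -14  -67 -122]
GRASP 0 -10 1 [-16  21 -21  -8 -55  51]
GRASP 0 -10 -1 [ -16   21  -21   -8  -55 -129]
GRASP 0 0 1 [-11  16 -32   0 -42  41]
GRASP 0 0 -1 [ -11   16  -32    0  -42 -139]
GRASP 0 10 1 [ -6  12 -45  18 -27  20]
GRASP 0 10 -1 [  -6   12  -45   18  -27 -160]
GRASP 0 20 1 None
GRASP 0 20 -1 None
GRASP 0 30 1 None
GRASP 0 30 -1 None
GRASP 0 40 1 None
GRASP 0 40 -1 None
GRASP 0 50 1 None
GRASP 0 50 -1 None
GRASP 0 60 1 None
GRASP 0 60 -1 None
GRASP 0 70 1 None
GRASP 0 70 -1 None
GRASP 0.1 -20 1 [-20  20  -7 -13 -78  55]
GRASP 0.1 -20 -1 [ -20   20   -7  -13  -78 -125]
GRASP 0.1 -10 1 [-16  15 -15  -8 -67  49]
GRASP 0.1 -10 -1 [ -16   15  -15   -8  -67 -131]
GRASP 0.1 0 1 [-11   9 -25   0 -56  41]
GRASP 0.1 0 -1 [ -11    9  -25    0  -56 -139]
GRASP 0.1 10 1 [ -5   4 -36  12 -44  27]
GRASP 0.1 10 -1 [  -5    4  -36   12  -44 -153]
GRASP 0.1 20 1 [ -1   0 -50  32 -33   5]
GRASP 0.1 20 -1 None
GRASP 0.1 30 1 None
GRASP 0.1 30 -1 None
GRASP 0.1 40 1 None
GRASP 0.1 40 -1 None
GRASP 0.1 50 1 None
GRASP 0.1 50 -
[... 3622 characters left out ...]
XXXXX
30 -1 45 XXXXXXXXXXXXXXX
30 -1 60 XXXXXXXXXXXXXXX
30 -1 75 XXXXXXXXXXXXXXX
30 -1 90 XXXXXXXXXXXXXXX
30 -1 105 XXXXXXXXXXXXXXX
30 -1 120 XXXXXXXXXXXXXXX
30 -1 135 XXXXXXXXX.....X
45 -1 -165 XXXXXXXX...XXXX
45 -1 -150 XXXXXXXXXX.XXXX
45 -1 -135 XXXXXXXXXXXXXXX
45 -1 -120 XXXXXXXXX.XXXXX
45 -1 -105 XXXXXXXX.XXXXXX
45 -1 -90 XXXXXXX.XXXXXXX
45 -1 -75 XXXXXX.XXXXXXXX
45 -1 -60 XXXXX.XXXXXXXXX
45 -1 -45 XXXX.XXXXXXXXXX
45 -1 -30 ..X.XXXXXXXXXXX
45 -1 -15 ...XXXXXXXXXXXX
45 -1 0 ...XXXXXXXXXXX.
45 -1 15 ...XXXXXXXXXXXX
45 -1 30 XXXXXXXXXXXXXXX
45 -1 45 XXXXXXXXXXXXXXX
45 -1 60 XXXXXXXXXXXXXXX
45 -1 75 XXXXXXXXXXXXXXX
45 -1 90 XXXXXXXXXXXXXXX
45 -1 105 XXXXXXXXXXXXXXX
45 -1 120 XXXXXXXXXXXXXXX
```

A leaning grasp isn't reachable where the mug stands now. I'll do an upright pinch, move the mug further out on the board and turn it, then regrip leaning. First I need a place where both grasps work.

```bash
python3 - <<'E'
from mug import *
def show(k): return None if k is None else np.round(k).astype(int)
for x in(.47,.50,.53):
  for y in(-.35,-.385):
    for az in(30,50,70,90,105):
      P=np.array([x,y,.012]); r=[]
      for phi in(0,8,30,40,50,60):
        r.append("".join("." if robot.ik(*tool(P+[0,0,d],mugR(az+180,0),phi,1)) is None else "X" for d in(0,.06)))
      print(x,y,az,r)
for phi in(8,45,55): print(phi,[show(robot.ik(*tool(np.array([.53,-.385,.012]),mugR(az+180,0),phi,s))) for az in (70,90) for s in(1,-1)])
for phi in(45,55):
  for t in (0,60,130): print(phi,t,[show(robot.ik(*tool(*pour(pz,t),phi,1))) for pz in(-70,-50)])
E
```

```text
0.47 -0.35 30 ['XX', 'XX', 'XX', 'XX', 'XX', 'XX']
0.47 -0.35 50 ['XX', 'XX', 'XX', 'XX', 'XX', 'XX']
0.47 -0.35 70 ['XX', 'XX', 'XX', 'XX', 'XX', 'XX']
0.47 -0.35 90 ['XX', 'XX', 'XX', '.X', '..', '..']
0.47 -0.35 105 ['XX', 'XX', '..', '..', '..', '..']Traceback (most recent call last):
  File "<stdin>", line 8, in <module>
  File "<stdin>", line 8, in <genexpr>
ValueError: time passes only in moves, steps and waits
```

```bash
cat >> mug.py <<'E'
def st(s): print(s,round(robot.read_t(),2),np.round(robot.read_position(),4),"F",np.round(robot.read_force(),1),"M",np.round(robot.read_ft_torque(),2),"g",round(robot.read_grip_width(),3),round(robot.read_finger_force(),1))
NEW=np.array([.475,-.365,.012]); NAZ=80.
def stand(P,az,phi,dz=0): return tool(np.array(P)+[0,0,dz],mugR(az+180,0),phi,1)
E
python3 - <<'E'
from mug import *
p,R=stand(MUG,EAZ,0)
robot.goto(p+[0,0,.08],R); robot.move_gripper(.45)
robot.servo_line(p,speed=.12); robot.move_gripper(0); st("grip")
robot.servo_line(p+[0,0,.012],speed=.05); st("lift")
c=cam("side"); cv2.imwrite("pics/s8.png",cv2.resize(c["im"][110:210,310:450,::-1],(800,571)))
E
```

```text
grip 21.22 [ 0.4364 -0.2782  0.0534] F [-0.9  1.4  4.1] M [ 0.45  0.49 -0.  ] g 0.179 30.0
lift 21.61 [ 0.4362 -0.2782  0.0651] F [-0.2  0.1 -4.1] M [0.25 0.28 0.01] g 0.18 30.0
```

View pics/s8.png

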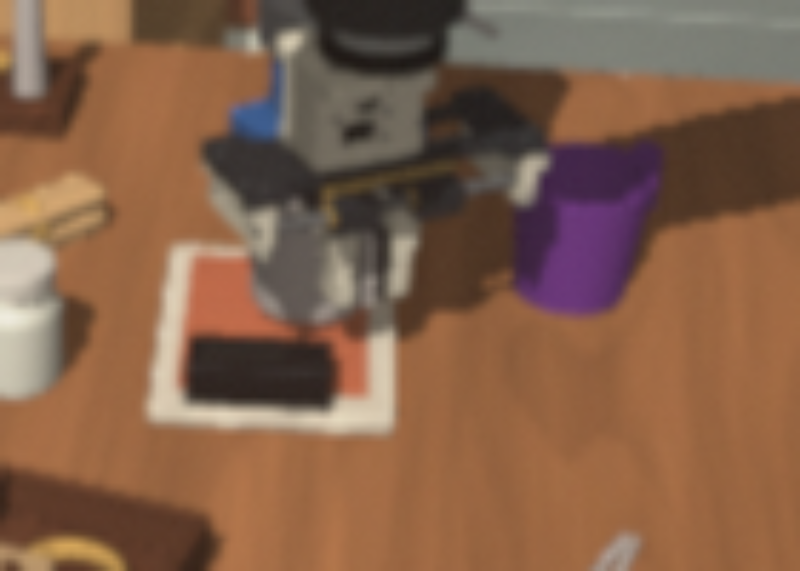

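The side crop shows the mug held by its handle at (370,270), just off the board. The purple mug at (585,230) is untouched. Now I'll move and turn it.

```bash
python3 - <<'E'
from mug import *
p,R=stand(NEW,NAZ,0,.014); robot.goto(p,R); st("over")
for dz in(.005,.0015,-.0005,-.002):
    robot.servo_line(stand(NEW,NAZ,0,dz)[0],speed=.03); st(dz)
    if robot.read_force()[2]>0: break
robot.move_gripper(.45); st("open")
p=np.array(robot.read_position()); robot.servo_line(p+[0,0,.07],speed=.2)
# view from wrist, back toward +y with camera looking at mug
robot.goto((.49,-.46,.25),down(0)); c=cam("wrist"); np.savez("w9.npz",**c); save(c,"w9.png"); st("view")
from scipy.optimize import least_squares
X=cloud(c); z=X[...,2]; d=np.hypot(X[...,0]-NEW[0],X[...,1]-NEW[1]); P=X[(z>.092)&(z<.104)&(d<.06)]
r=least_squares(lambda p:np.hypot(P[:,0]-p[0],P[:,1]-p[1])-p[2],[*NEW[:2],.045],loss="soft_l1",f_scale=.002).x
rr=np.hypot(X[...,0]-r[0],X[...,1]-r[1]); H=X[(rr>.052)&(rr<.09)&(z>.07)&(z<.11)]; e=H[:,:2].mean(0)-r[:2]
print(r,np.median(P[:,2]),np.degrees(np.arctan2(e[1],e[0])),np.median(H[:,2]))
E
```

```text
over 22.36 [ 0.4872 -0.2919  0.0665] F [-0.2  0.6 -2.7] M [ 0.3   0.04 -0.03] g 0.178 30.0
0.005 22.81 [ 0.4876 -0.2921  0.0578] F [-0.2 -0.2 -3.3] M [0.31 0.01 0.01] g 0.179 30.0
0.0015 23.07 [ 0.4877 -0.2921  0.0543] F [ 0.6  0.4 -2.9] M [0.26 0.04 0.07] g 0.181 30.0
-0.0005 23.32 [ 0.4884 -0.2923  0.0534] F [-1.6  2.4  5. ] M [ 0.6   0.61 -0.1 ] g 0.18 30.1
open 23.98 [ 0.4878 -0.2921  0.0524] F [-0.2 -0.5  0. ] M [ 0.03  0.1  -0.01] g 0.449 0.0
view 26.82 [ 0.49   -0.4598  0.2497] F [0.1 0.6 0.3] M [-0.08  0.03  0.01] g 0.449 0.0
[ 0.47422042 -0.36714264  0.04290197] 0.09715476839233034 78.98714493302988 0.09182786075146965
```

```bash
sed -i 's/^NEW=.*/NEW=np.array([.4742,-.3671,.012]); NAZ=79.; PHI=46/' mug.py; python3 - <<'E'
from mug import *
p,R=stand(NEW,NAZ,PHI)
robot.goto(p-.09*R[:,2],R); robot.servo_line(p,speed=.12); st("in")
robot.move_gripper(0); st("grip")
robot.servo_line(p+[0,0,.015],speed=.06); st("lift")
c=cam("scene"); cv2.imwrite("pics/s10.png",cv2.resize(c["im"][110:230,200:340,::-1],(700,600)))
robot.servo_line(p+[0,0,.11],speed=.2); st("up")
for t in range(0,141,20):
    q=robot.ik(*tool(*pour(-50,t,base=.06),PHI,1)); print(t,None if q is None else np.round(q))
E
```

```text
in 29.08 [ 0.4859 -0.3081  0.0591] F [0.1 0.7 0.2] M [ 2.36 -0.37  0.01] g 0.451 0.0
grip 29.61 [ 0.4861 -0.3076  0.059 ] F [-0.3  2.6  2.8] M [ 2.47 -0.08 -0.34] g 0.18 30.0
lift 30.01 [ 0.486  -0.3077  0.074 ] F [ 0.2 -1.  -3.9] M [ 3.52 -0.58  0.  ] g 0.178 30.0
up 30.68 [ 0.4852 -0.3078  0.168 ] F [-0.3  0.2 -4.3] M [ 3.57 -0.57 -0.04] g 0.177 30.0
0 [ 59.  21. -50.  57. -54. -68.]
20 [ 54.  13. -40.  34. -49. -40.]
40 [ 43.  12. -24.   7. -55.  -7.]
60 [ 27.  18.  -7. -15. -69.  19.]
80 [ 12.  28.   7. -30. -87.  34.]
100 [   2.   39.   21.  -42. -107.   39.]
120 [  -6.   51.   33.  -55. -124.   36.]
140 [ -11.   63.   43.  -72. -139.   27.]
```

View pics/s10.png

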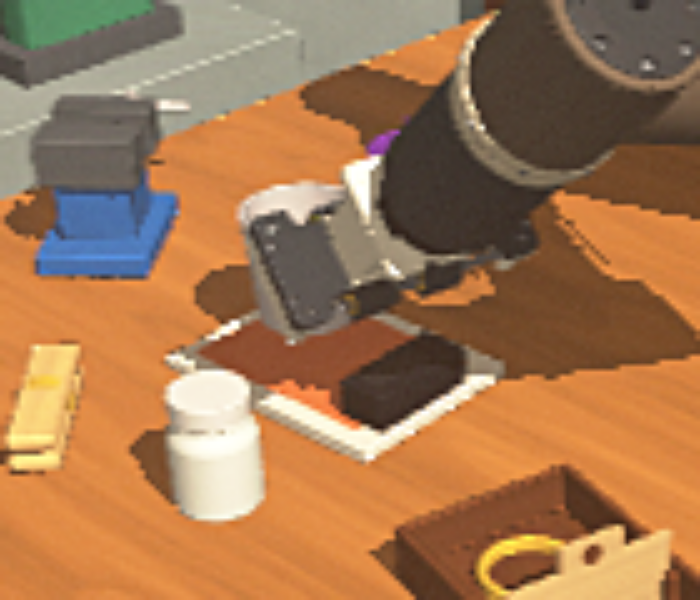

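The scene crop shows the mug upright in the leaning grip at (290,260), lifted, and clear of the jar at (215,440). I'll carry it upright, then tip.

```bash
python3 - <<'E'
from mug import *
o,R=pour(-50,20,base=.11)
robot.servo_line(*tool(o,R,PHI,1),speed=.22); st("above")
for t in (20,40):
    robot.servo_line(*tool(*pour(-50,t,base=.055),PHI,1),speed=.15); st(t)
c=cam("side"); cv2.imwrite("pics/s11.png",cv2.resize(c["im"][150:300,220:420,::-1],(800,600)))
E
```

```text
above 33.08 [0.5286 0.185  0.1871] F [ 0.7  0.6 -3.1] M [1.68 1.6  0.02] g 0.178 30.0
20 33.6 [0.529  0.1856 0.1326] F [ 1.   0.4 -3.7] M [1.67 1.48 0.09] g 0.178 30.0
40 34.22 [0.5331 0.1802 0.154 ] F [-0.6  0.2 -4.2] M [ 0.43  0.56 -0.05] g 0.179 30.0
```

View pics/s11.png

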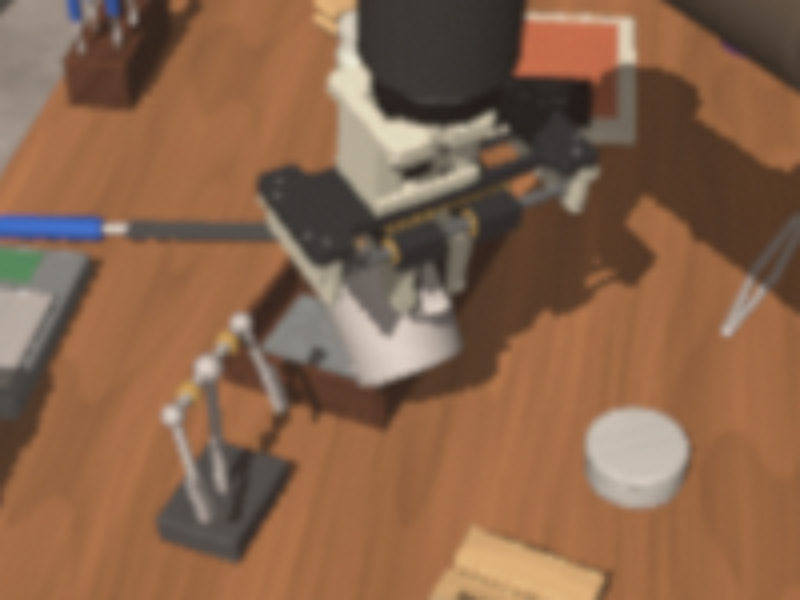

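The side crop shows the tilted mug at (395,335) over the felt half, clear of the third hand at (240,320). Tipping on.

```bash
python3 - <<'E'
from mug import *
for t,s in((60,.08),(75,.06),(90,.05),(100,.04),(110,.04),(118,.03),(125,.03)):
    robot.servo_line(*tool(*pour(-50,t,base=.055),PHI,1),speed=s)
    print(t,round(robot.read_t(),2),round(robot.read_force()[2],2))
robot.dwell(.3); print(np.mean([robot.read_force()[2]]),robot.read_grip_width())
c=cam("side"); cv2.imwrite("pics/s12.png",cv2.resize(c["im"][170:290,230:390,::-1],(800,600)))
E
```

```text
60 34.85 -3.71
75 35.36 -2.7
90 36.07 -2.15
100 36.71 -3.18
110 37.35 -1.51
118 38.02 -2.88
125 38.63 -2.54
-2.8760082953815 0.17725315337325637
```

View pics/s12.png

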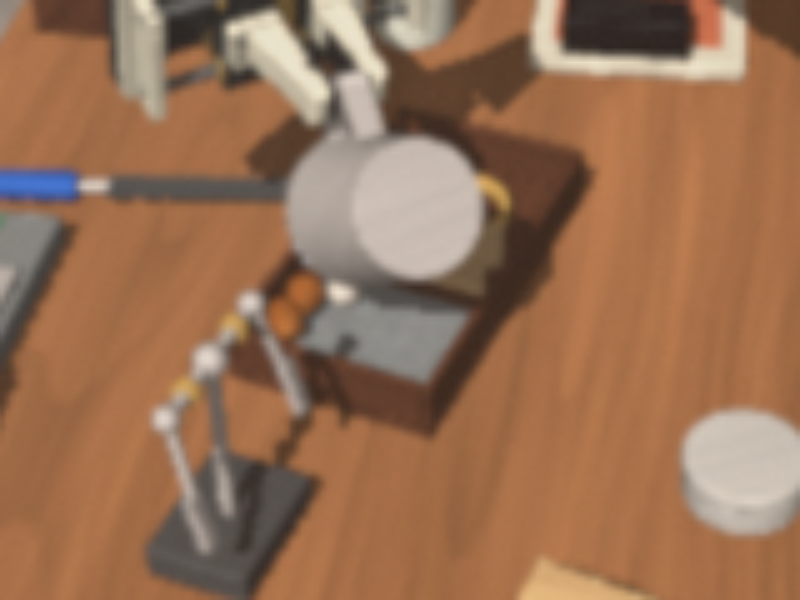

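Two amber stones at (303,290) and (286,318) and a pale one at (341,293) lie on the felt; the fourth isn't visible. I'll tip further, shake, then raise and check.

```bash
python3 - <<'E'
from mug import *
for t,s in((135,.04),(127,.12),(136,.12),(128,.12),(136,.12)):
    robot.servo_line(*tool(*pour(-50,t,base=.055),PHI,1),speed=s)
robot.dwell(.3); st("shaken")
for t in(115,90,60,40): robot.servo_line(*tool(*pour(-50,t,base=.055),PHI,1),speed=.12)
robot.servo_line(*tool(*pour(-50,20,base=.12),PHI,1),speed=.2); st("up")
for n in("side","scene"):
    c=cam(n); X=cloud(c); save(c,n+"13.png"); z=X[...,2]; hsv=cv2.cvtColor(c["im"],cv2.COLOR_RGB2HSV)
    y=np.array([.249,.969]); x=np.array([.969,-.249]); d=X[...,:2]-FELT[:2]; u=d@x; v=d@y
    m=((np.abs(u)<.06)&(np.abs(v)<.056)&(z>.016)&(z<.04)).astype(np.uint8); k,lab,s,_=cv2.connectedComponentsWithStats(m)
    for i in range(1,k):
        if s[i,4]>8: print(n,s[i,4],u[lab==i].mean().round(3),v[lab==i].mean().round(3),z[lab==i].max().round(3),c["im"][lab==i].mean(0).round())
    cv2.imwrite(f"pics/c13{n}.png",cv2.resize(c["im"][(slice(170,290),slice(230,390)) if n=="side" else (slice(180,300),slice(250,410))][:,:,::-1],(400,300)))
cv2.imwrite("pics/c13.png",np.hstack([cv2.imread("pics/c13side.png"),cv2.imread("pics/c13scene.png")]))
E
```

```text
shaken 41.11 [0.6325 0.0629 0.1697] F [-0.3 -1.1 -3.7] M [-3.4  -2.67 -0.01] g 0.177 30.0
up 44.02 [0.5291 0.1852 0.1968] F [ 0.1  1.3 -2.1] M [1.49 1.43 0.01] g 0.178 30.0
side 375 0.023 0.008 0.04 [124.  93.  72.]
side 28 0.049 0.054 0.04 [96. 64. 48.]
scene 17 -0.055 -0.05 0.035 [86. 53. 36.]
scene 230 0.039 -0.003 0.039 [207. 158. 114.]
scene 9 -0.034 0.054 0.038 [136.  79.  48.]
```

View pics/c13.png

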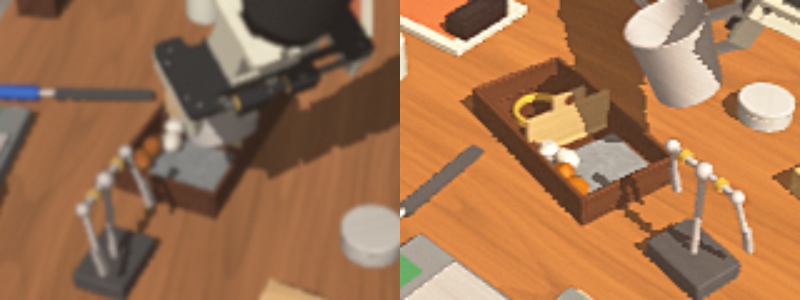

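Both views show all four stones, two pale and two amber, in the felt half (scene crop (547,150), (567,158), (566,172), (580,185)). I'll return the mug.

```bash
python3 - <<'E'
from mug import *
p,R=stand(NEW,NAZ,PHI)
robot.servo_line(p+[0,0,.13],R,speed=.2); st("above")
robot.servo_line(p+[0,0,.012],speed=.12); st("near")
for dz in(.006,.003,.0015,.0005,-.0005,-.0015,-.0025):
    robot.servo_line(p+[0,0,dz],speed=.02); robot.dwell(.1); st(dz)
    if robot.read_force()[2]>0: break
c=cam("scene"); cv2.imwrite("pics/s14.png",cv2.resize(c["im"][110:230,200:340,::-1],(700,600)))
E
```

```text
above 46.75 [ 0.4859 -0.3074  0.1889] F [ 0.7  1.  -1.9] M [ 3.17 -0.54  0.04] g 0.179 30.0
near 47.88 [ 0.4861 -0.3079  0.0712] F [ 0.8  1.4 -2.4] M [ 3.23 -0.46  0.03] g 0.176 30.0
0.006 48.43 [ 0.4857 -0.3079  0.0649] F [-1.2 -0.3 -2.9] M [ 3.23 -0.55  0.05] g 0.182 30.0
0.003 48.83 [ 0.4857 -0.3079  0.0618] F [-0.1  0.5 -2.7] M [ 3.22 -0.54  0.02] g 0.178 30.0
0.0015 49.18 [ 0.4857 -0.3079  0.0603] F [ 0.5  0.  -2. ] M [ 3.17 -0.48  0.01] g 0.175 30.0
0.0005 49.53 [ 0.4858 -0.3079  0.0594] F [ 0.5  0.7 -0.8] M [ 2.83 -0.48 -0.  ] g 0.176 30.0
-0.0005 49.88 [ 0.4861 -0.308   0.0589] F [0.6 2.8 5.7] M [ 1.65  0.11 -0.3 ] g 0.177 30.0
```

View pics/s14.png

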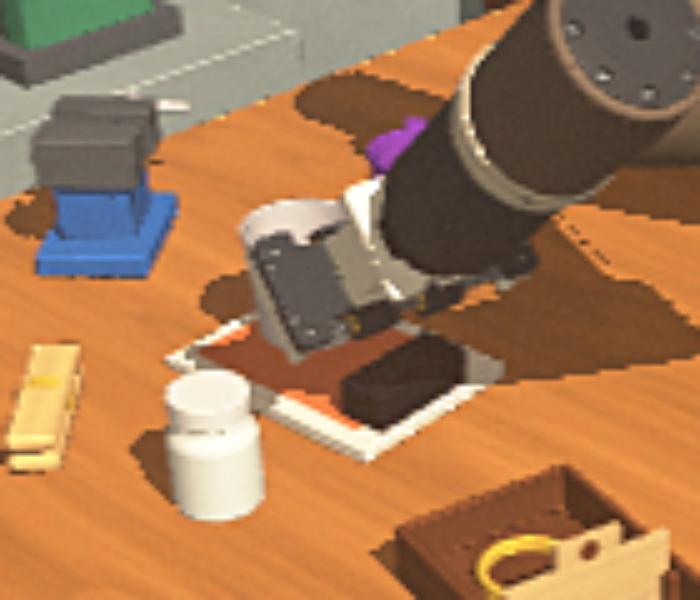

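The mug stands on the board at (295,290), upright and in contact, with an upward force of 5.7 N. I'll release, back out along the tool axis and check by depth.

```bash
python3 - <<'E'
from mug import *
from scipy.optimize import least_squares
robot.move_gripper(.45); st("open")
p=np.array(robot.read_position()); R=np.array(robot.read_tcp_rot()); robot.servo_line(p-.1*R[:,2],speed=.15)
robot.goto((.49,-.46,.25),down(0)); c=cam("wrist"); save(c,"w15.png"); X=cloud(c); z=X[...,2]
d=np.hypot(X[...,0]-NEW[0],X[...,1]-NEW[1]); P=X[(z>.09)&(z<.106)&(d<.06)]
r=least_squares(lambda p:np.hypot(P[:,0]-p[0],P[:,1]-p[1])-p[2],[*NEW[:2],.045],loss="soft_l1",f_scale=.002).x
A=np.c_[P[:,:2]-NEW[:2],np.ones(len(P))]; print("mug",r.round(4),"rim plane",np.linalg.lstsq(A,P[:,2],rcond=None)[0].round(4)); st("end")
c=cam("side"); X=cloud(c); z=X[...,2]; q=(np.hypot(X[...,0]-.598,X[...,1]-.022)<.03)&(z>.05)&(z<.12); print("divider",X[q].mean(0).round(4),z[q].max())
E
```

```text
open 50.58 [ 0.4857 -0.3079  0.0583] F [-0.7  0.3  0.1] M [ 2.43 -0.36 -0.  ] g 0.45 0.0
mug [ 0.4744 -0.3671  0.043 ] rim plane [-0.0004 -0.0322  0.0959]
end 52.82 [ 0.4896 -0.4592  0.2486] F [-0.8  0.2 -1.2] M [-0.13  0.01 -0.04] g 0.455 0.0
divider [0.5976 0.0218 0.0645] 0.08032842245241056
```

```bash
python3 -c "
from rig import robot
print(robot.job_done())"
```

```text
the job is handed in; nothing more can be done
None
```

I handed the job in at about 53 s of the 72 s allowed; no verdict came back, but my last checks showed the divider seated in its slot, all four stones in the felt half, and the empty mug upright on the board beside the charcoal.

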